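Fit the dark-field stop slider in the microscope base

ROBOT

A 6-joint arm with a two-finger parallel gripper is mounted at the origin on the work surface. World frame = base frame: x ahead of the robot, y to its left, z up, the work surface at z = 0. Lengths are in m, angles in rad, forces in N, time in s.
With the tool pointing down it reaches from about 0.3 to 0.775 m from the base axis. Payload 14.6 kg.
Tool frame: the origin (TCP) lies on the centre line of the jaws, within the pads' length; the fingertips stand 14 mm ahead of it and the grasp point (between the pads) lies 5 mm behind it; x points along the fingers, y is the direction in which the jaws open and shut, and the axes are right-handed (so a half turn about x gives the same grasp; the last joint's range is limited). The gripper opens to 94 mm and grips with 3 to 60 N. Pads are 16 mm wide; open, the fingers measure 119 mm over their backs; the gripper's body (75 mm by 177 mm) begins 78 mm behind the grasp point.
Start: joints at [1.228, 0.3, 1.521, -0, 1.321, -0.067], TCP at [0.15, 0.529, 0.219] pointing down, gripper open.
Joint ranges: [-3.03, 3.03], [-0.79, 2.21], [0.23, 2.52], [-1.04, 4.18], [0, 3.07], [-2.55, 2.55]. Speed limits (rad/s): [2.22, 2.22, 2.57, 3.14, 3.14, 3.14].

INTERFACE

Orientations are given as [roll, pitch, yaw] about the fixed x, y, z axes, in that order (R = Rz(yaw) Ry(pitch) Rx(roll)).
In Python, from station import * gives the robot as it stands. The module is installed in compiled form; this text tells all that it offers.
- The arm moves only by the shell command python3 -m handwheel 'ROWS' [FORCE]. ROWS is JSON, a list of rows, each a list of 3 entries, a list of its own where there are three numbers: the shift along the tool's x, y, z in mm, then the turn about the tool's x in rad, then the gripper command: -1 is fully open, 1 is shut, values between are in proportion. In form: [[[dx, dy, dz], spin, gripper], ...]. A call has exactly 5 rows; each row is the pose to reach, as a shift and turn from the pose measured when the call began, along the tool's axes at that moment; what a row does not reach only later rows make up. A row lasts 1/10 s, in which the tool goes at most 50 mm and 8.59 degrees, less where a joint would pass 70% of its speed; a pose out of reach is approached as far as the arm can. A call with a gripper value outside its range is refused whole. The fingers move at their own pace and stop on an object; FORCE is the grip in N (left out, the last holds). Time passes only in rows, so rows that repeat a pose let the fingers close, or fill a call up. It gives the time, the measured TCP pose, the force and the opening at its end, in the units of the state.
- get_obs(): the state, without advancing time (a new reading comes with each control period).
- camera(name): name is "scene" or "top"; returns (picture, depth): 384x512x3 uint8, blue, green, red; 384x512 float32, m along the optical axis (not along the pixel's ray), 0 where there is no reading.
- camera_info(name): a dict with "fx", "fy", "cx", "cy" (pixels), "extrinsics" (4x4, takes a point from camera to world coordinates). Camera axes: x right, y down, z forward; pixel columns grow to the right and rows downward; lengths in m; the calibration is good to about 2 mm. A picture is of the moment at which its call begins. camera_info takes no time and is no camera call.
- hand_in(): hands the job in, once; it reports no verdict.
The state is a dict: "time_s": time; "qpos": joint angles; "joint_vel": joint speeds; "tau": joint torques, N m; "ee_pos": TCP position; "eef_rot": TCP orientation; "force": force on the tool from outside, world axes, zero at the start; "moment": the same for the moment, N m; "grip_width": finger opening in m.
Only numpy, scipy, OpenCV 4.12 (cv2) and the standard library are available. Lean on these libraries where they do the work, as an engineer would, in place of code of your own. Each camera call takes 0.05 s, during which the arm holds its last target. There are 200 camera calls.

TASK

Set the stereo microscope up for dark field: take the stop slider (the one with the dark round disc in its window) from the white tray and push it nose first through the narrow slot in the side of the microscope's lamp base, fully home until its shoulder sits against the slot's metal frame, then let go of it. The fit is close, the slot is not exactly in the middle of the side, and a sprung catch and pin push back inside until the slider is held at home: feel it in with light, steady pressure and never force it or press hard on the microscope; leave the other slider, the covered dish on the stage and the jar as they are.

Things in the scene. Friction and masses are not known exactly. Their poses are not given: they have to be found in the camera images.
- microscope: Ivory stereo microscope, fixed, yaw varies. Lamp base 260 (x) x 310 (y) x 72 mm high; origin: centre of its underside, on the bench (z = 0, level). The slot is in its -x side; a dimmer knob (26 mm across, 16 mm proud) sits 70 mm to +y of it. Column at y = -125 mm, 410 mm high. Head, knobs and objective (188 mm up) keep within 72 mm of x = 0. Eyepieces point to +y, stage disc on top.
- slot (a point): Where the middle of the slot's mouth would be if its guide were centred: on the outer face of the guide's flat metal frame (92 x 36 mm, 3 mm proud of the base side), 133 mm to -x of the microscope's origin, 38 mm above the bench. The guide is set by screws, so frame and slot really sit up to 8 mm to +y or -y of this, not measured; x and z are true. +x points straight into the slot, z up.
- slot_end (a point): Slot's inner end, 110 mm in from point slot (same offset to y). Slot 41.6 x 9.6 mm, level, square unbevelled edges. A sprung ball in its +y wall 60 mm in takes 5 to 9 N to pass, then drags, 3 to 5 N; from 88 mm in a sprung pin pushes back too, 4 N at home, where the ball drops into the edge notch and holds. Contact forces on slot and slider over 35 N in sum (about 12 are ball and pin) do harm.
- stop_slider: The stop slider, dark metal, about 100 g, flat on the tray (underside 3 mm above the bench), on either side of the other slider. Plate 100 x 40 x 8 mm, a notch in each long edge, nose square and unbevelled; a round window in its middle with a dark disc, 17 mm, on three thin spokes. Origin: underside, middle of the plate; +x to the nose, z up. Flush underneath throughout.
- stop_slider_nose (a point): Middle of the stop slider's nose end: 50 mm to +x of its origin and 4 mm above its underside (half its thickness). 100 mm inside the slot's mouth when home. Held by the grip, the nose hangs about 1 mm low, lower if held loosely.
- stop_slider_shoulder (a point): On the stop slider's shoulder, a cross bar 54 mm wide, 18 mm high, 6 mm thick at the plate's tail: middle of its front face, 50 mm to -x of the origin, 4 mm above the underside. This face lies on the slot's frame when home.
- stop_slider_grip (a point): Centre of the stop slider's black finger grip, behind the shoulder: 76 mm to -x of the origin, 7 mm above the underside. The grip is 40 long x 26 wide x 14 mm high; hold it across its 26 mm width from above.
- plain_slider: The other slider: same outside and same axes, its round window plain with no disc. It stays in the tray.
- tray: White plastic tray, fixed, 270 x 270 mm, floor 3 mm, rim 13 mm high and 5 mm thick; origin at the centre of its underside.
- dish: Clear covered petri dish, 93 mm across, 16 mm high, loose on the microscope's stage; origin at its underside, 75 mm above the bench: leave it.
- jar: Clear jar with white cap, 48 mm across, 70 mm high, loose on the bench; origin at its underside: leave it.
Not all that is in view belongs to the job. There is more than one size of the jar; the job needs the largest.

How it is judged:
By the outcome, as a careful person would: the job done as asked, in the order asked, and still so for the second after the job is handed in, with the robot touching nothing.
It also fails if it takes over 72 s, if anything falls off the work surface, if the arm or the gripper's body presses on something with over 40 N, if the wrist force passes 120 N, or if a joint passes its speed limit or range.

## Working session

There is one attempt and no reset: what is moved stays moved. The work goes in short steps, Python scripts to look and compute and a shell command to move; the robot and the scene stay as the last step left them, time stands still between calls to the robot, and variables do not carry over. Pictures are saved under pics/ and viewed, about 8 in all and at most 12, crops included, and the job is handed in when it is done.

```bash
mkdir -p pics
python3 - <<'E'
from station import *
import cv2,numpy as np
for n in("scene","top"):
    p,d=camera(n);cv2.imwrite(f"pics/{n}0.png",p);np.save(f"pics/{n}0.npy",d)
    i=camera_info(n);print(n,i["fx"],i["fy"],i["cx"],i["cy"]);print(np.round(i["extrinsics"],4))
print(get_obs())
a=cv2.imread("pics/scene0.png");b=cv2.imread("pics/top0.png")
E
```

```text
scene 396.4577880007467 396.4577880007467 258.2786947990564 187.43373095493448
[[-0.6251  0.3934 -0.6741  1.0584]
 [ 0.7805  0.3247 -0.5342  0.4669]
 [ 0.0087 -0.8601 -0.51    0.5243]
 [ 0.      0.      0.      1.    ]]
top 358.4794113504759 358.4794113504759 252.65423945475175 194.17025514055823
[[-0.022  -0.9913  0.13    0.402 ]
 [-0.9994  0.0254  0.0245  0.0184]
 [-0.0276 -0.1294 -0.9912  0.8418]
 [ 0.      0.      0.      1.    ]]
{'time_s': 0.1, 'qpos': array([ 1.22839507e+00,  3.00426394e-01,  1.52150890e+00,  1.64623636e-05,
        1.32070027e+00, -6.65729003e-02]), 'joint_vel': array([ 0.00223963, -0.00092128, -0.00280647,  0.00159981,  0.00030828,
       -0.00029003]), 'tau': array([ 9.74011527e-04, -5.32633138e+01, -3.53299284e+01,  7.10514723e-02,
        2.33949046e-02, -2.48246309e-06]), 'ee_pos': array([0.14970064, 0.52900918, 0.21894138]), 'eef_rot': array([-1.65265789,  1.56975329, -1.92849032]), 'force': array([ 0.18680395, -0.91780388, -0.074472  ]), 'moment': array([-0.01208058, -0.02096123, -0.01323034]), 'grip_width': 0.09444024594588156}
```

View pics/top0.png

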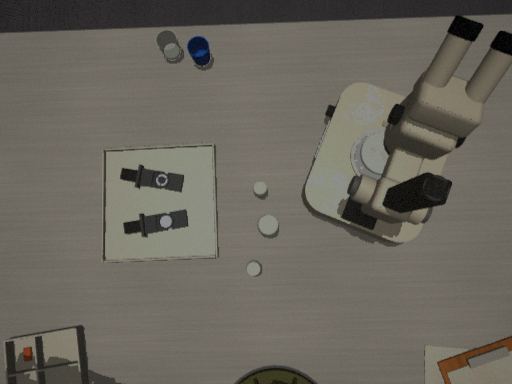

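View pics/scene0.png

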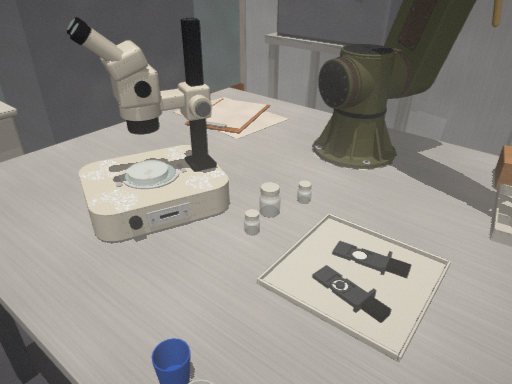

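Top view: the stop slider (dark disc in its window) is at (162,180) and the plain one at (166,222). The microscope is on the right and its slot side faces image left. Scene view: the slot frame is at about (169,216), and the stop slider is the nearer one at (342,287). Next I'll enlarge both.

Run:
```python
import cv2,numpy as np
a=cv2.imread("pics/scene0.png")[190:250,100:240];b=cv2.imread("pics/top0.png")
b1=b[155:205,110:200]; b2=b[75:250,295:455]
f=lambda i,s:cv2.convertScaleAbs(cv2.resize(i,None,fx=s,fy=s,interpolation=cv2.INTER_CUBIC),alpha=1.6)
A=f(a,5);B=f(b1,4);C=f(b2,1.6)
o=np.zeros((600,800,3),np.uint8)
o[:300,:700]=A;o[300:500,:360]=B;o[300:580,400:656]=C
cv2.imwrite("pics/crop1.png",o)
```

```text
(no output)
```

View pics/crop1.png

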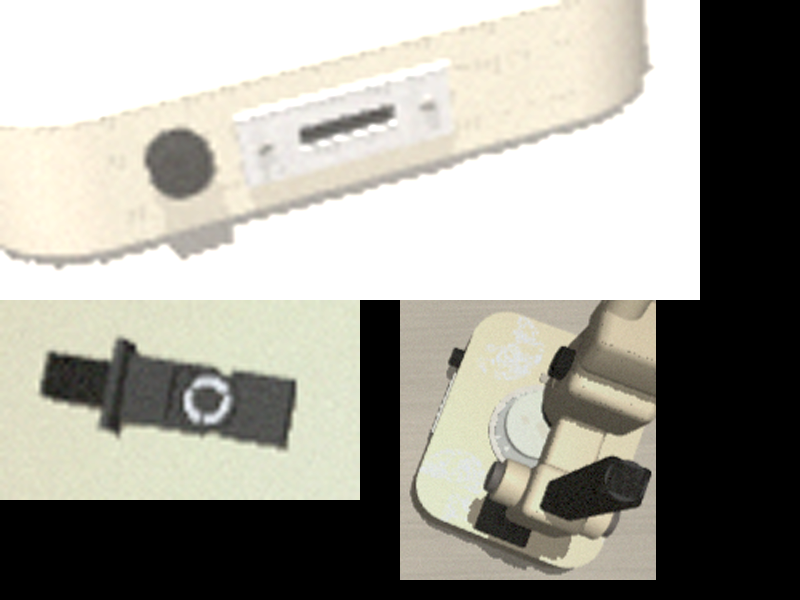

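The crop shows the slot mouth in the scene image at about (169.4,214.8), knob at (136,222). The stop slider's nose is at right and its grip at left. Now measuring.

```bash
cat > h.py <<'E'
from station import *
import cv2,numpy as np
def ray(n,u,v):
    i=camera_info(n);E=np.array(i["extrinsics"])
    d=E[:3,:3]@np.array([(u-i["cx"])/i["fx"],(v-i["cy"])/i["fy"],1]);return E[:3,3],d
def onz(n,u,v,z):
    o,d=ray(n,u,v);return o+d*(z-o[2])/d[2]
def cloud(n,dep):
    i=camera_info(n);E=np.array(i["extrinsics"]);v,u=np.mgrid[:384,:512]
    P=np.stack([(u-i["cx"])/i["fx"]*dep,(v-i["cy"])/i["fy"]*dep,dep],-1)
    return P@E[:3,:3].T+E[:3,3]
E
python3 - <<'E'
from h import *
deg=np.degrees
# slider from top
g=cv2.cvtColor(cv2.imread("pics/top0.png"),cv2.COLOR_BGR2GRAY)
for n,(y0,y1) in {"stop":(160,199),"plain":(204,240)}.items():
    m=np.zeros_like(g);m[y0:y1,115:205]=(g[y0:y1,115:205]<100)*255
    v,u=np.nonzero(m)
    W=np.array([onz("top",a,b,0.011)[:2] for a,b in zip(u,v)])
    # filled pixels: principal axis, extents
    c=cv2.fitLine(W.astype(np.float32),cv2.DIST_HUBER,0,1e-4,1e-5).ravel();d=c[:2]
    if d[1]>0:d=-d
    s=(W-c[2:])@d;t=(W-c[2:])@[-d[1],d[0]]
    print(n,"yaw",deg(np.arctan2(d[1],d[0])),"len",np.ptp(s))
    # plate region only: refine with mean of edges per station from nose
    e=s.max();k=(s>e-.09)&(s<e-.005)
    S=e-s[k];T=t[k];st=np.arange(.005,.09,.004)
    mids=[(T[abs(S-q)<.002].max()+T[abs(S-q)<.002].min())/2 for q in st]
    p=np.polyfit(st,mids,1);print(" slope deg",deg(-np.arctan(p[0])),"w",np.ptp(T))
    nose=c[2:]+d*e+np.array([-d[1],d[0]])*p[1];print(" nose",nose,"tail",c[2:]+d*s.min()+np.array([-d[1],d[0]])*(p[1]+p[0]*.15))
# base side from scene depth
C=cloud("scene",np.load("pics/scene0.npy"));img=cv2.imread("pics/scene0.png")
R=C[200:232,110:215].reshape(-1,3);R=R[(R[:,2]>.012)&(R[:,2]<.062)]
x=R[:,:2]
for it in range(8):
    p=np.polyfit(x[:,0],x[:,1],1);r=x[:,1]-np.polyval(p,x[:,0]);k=abs(r)<max(.004,2*r.std()) ;print(len(x),p,deg(np.arctan(p[0])),r.std());x=x[k]
# base top from top depth
T=cloud("top",np.load("pics/top0.npy"));m=(abs(T[...,2]-.072)<.006)&(np.arange(512)[None]>290)
print("top z med",np.median(T[...,2][m]),m.sum())
E=[]
for v in range(110,185,3):
    u=np.nonzero(m[v])[0]
    if len(u): E.append(onz("top",u[0]-.5,v,.072)[:2])
E=np.array(E);p=np.polyfit(E[:,0],E[:,1],1);r=E[:,1]-np.polyval(p,E[:,0]);k=abs(r)<.004;p=np.polyfit(E[k,0],E[k,1],1);print("topedge",p,deg(np.arctan(p[0])),r.std(),k.sum())
print("slot onz",onz("scene",169.4,214.8,.038))
for uv in((160,216.4),(178.9,212.4)):print(onz("scene",*uv,.038))
E
```

```text
stop yaw -101.04305 len 0.15221947961902405
 slope deg 0.6543384557922659 w 0.04241841264503283
 nose [0.54122758 0.20333326] tail [0.56870329 0.35306231]
plain yaw -81.9672 len 0.15115850529490538
 slope deg 0.3052278908694304 w 0.041998478478360204
 nose [0.45986791 0.19257675] tail [0.43795379 0.34214046]
1856 [-0.42088668  0.14354353] -22.82557707838146 0.004659371403190268
1715 [-0.44010693  0.15490957] -23.754627223657188 0.0024812380354540566
1649 [-0.44137626  0.15572362] -23.815524726737646 0.0021417124818271477
1598 [-0.44100771  0.15545937] -23.797849207086966 0.0020137794729315536
1567 [-0.44089808  0.1553607 ] -23.79259015008078 0.0019472918095110293
1564 [-0.4408767   0.15533944] -23.791564809664045 0.001941118000919
1563 [-0.44084196  0.15531489] -23.78989814512941 0.001939091368978185
1563 [-0.44084196  0.15531489] -23.78989814512941 0.001939091368978185
top z med 0.07303406246696287 7477
topedge [-0.43739707  0.15214631] -23.624427388556825 0.000756184899010122 25
slot onz [ 0.62694058 -0.1176444   0.038     ]
[ 0.6435785  -0.12844681  0.038     ]
[ 0.60789293 -0.10885736  0.038     ]
```

```bash
cat >> h.py <<'E'
from scipy.spatial.transform import Rotation as Ro
def go(p,head_deg):
    "tool-frame shift (mm) and spin (rad) to TCP p with the jaws across heading"
    o=get_obs();R=Ro.from_euler("xyz",o["eef_rot"]).as_matrix()
    y=R[:,1];now=np.arctan2(y[1],y[0]);w=np.radians(head_deg+90)-now
    w=(w+np.pi/2)%np.pi-np.pi/2
    print("t",o["time_s"],"tcp",np.round(o["ee_pos"],4),"xax",np.round(R[:,0],3),"jaw yaw",round(np.degrees(now),2),"grip",round(o["grip_width"],4),"F",np.round(o["force"],1),"M",np.round(o["moment"],2),"q6",round(o["qpos"][5],2))
    print("shift mm",np.round(R.T@(np.array(p)-o["ee_pos"])*1000,1),"spin",round(-w,4))
E
python3 -c "
from h import *
go([.5644,.3288,.10],-100.5)"
```

```text
t 0.1 tcp [0.1497 0.529  0.2189] xax [-0.    -0.001 -1.   ] jaw yaw 74.2 grip 0.0944 F [ 0.2 -0.9 -0.1] M [-0.01 -0.02 -0.01] q6 -0.07
shift mm [119.  -79.6 453.6] spin 1.4782
```

```bash
python3 -m handwheel '[[[10,-8,45],0.14,-0.2],[[20,-16,90],0.28,-0.2],[[30,-24,135],0.42,-0.2],[[40,-32,180],0.56,-0.2],[[50,-40,225],0.7,-0.2]]' 30; python3 -c "
from h import *
go([.5644,.3288,.10],-100.5)"
```

```text
time_s: 0.6
ee_pos: [0.3567, 0.4281, 0.1684]
eef_rot: [-1.064, 1.569, -2.045]
force: [-0.2, 1.1, 0.0]
grip_width: 0.0585
t 0.6 tcp [0.3567 0.4281 0.1684] xax [-0.001 -0.001 -1.   ] jaw yaw 33.77 grip 0.0585 F [-0.2  1.1  0. ] M [-0.02  0.03 -0.01] q6 0.22
shift mm [ 68.4 117.6 197.9] spin 0.7726
```

```bash
python3 -m handwheel '[[[14,23,39],0.14,-0.2],[[28,47,79],0.28,-0.2],[[41,70,119],0.42,-0.2],[[55,94,158],0.56,-0.2],[[68,117.6,197.9],0.7,-0.2]]' 30; python3 -c "
from h import *
go([.5644,.3288,.05],-100.5)
p,d=camera('top');cv2.imwrite('pics/t1.png',p);p,d=camera('scene');cv2.imwrite('pics/s1.png',p)
a=cv2.imread('pics/t1.png')[140:220,90:220];b=cv2.imread('pics/s1.png')[200:350,240:470]
o=np.zeros((600,780,3),np.uint8);o[:320,:520]=cv2.resize(a,None,fx=4,fy=4);o[320:,:]=0;c=cv2.resize(b,(430,280));o[320:,:430]=c;cv2.imwrite('pics/c2.png',o)"
```

```text
time_s: 1.1
ee_pos: [0.5658, 0.3277, 0.0993]
eef_rot: [-0.618, 1.569, -2.305]
force: [-0.6, 0.6, 0.6]
grip_width: 0.0562
t 1.1 tcp [0.5658 0.3277 0.0993] xax [-0.001 -0.001 -1.   ] jaw yaw -6.67 grip 0.0562 F [-0.6  0.6  0.6] M [0.02 0.08 0.01] q6 0.59
shift mm [49.3 -1.4 -1.1] spin 0.0668
```

View pics/c2.png

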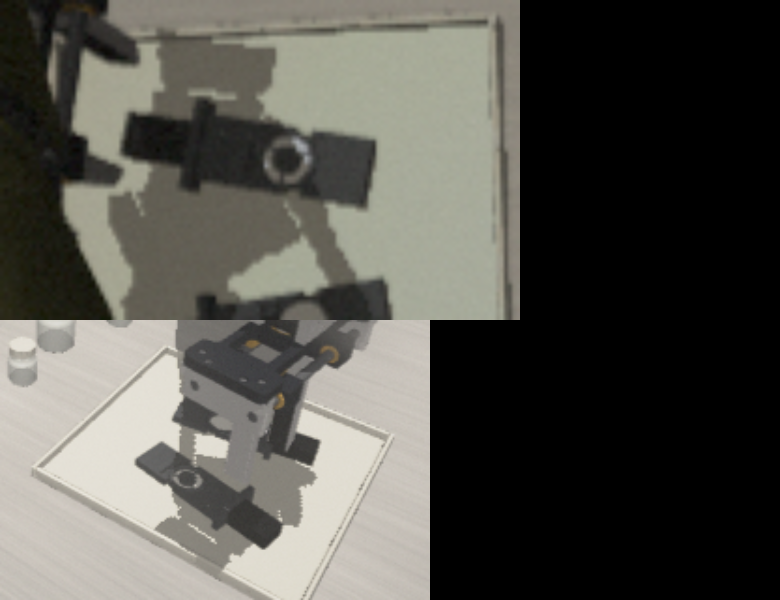

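The jaws hang above the slider's grip as expected, and the slider hasn't moved. Descending.

```bash
python3 -m handwheel '[[[15,-1.4,-1.1],0.067,-0.2],[[35,-1.4,-1.1],0.067,-0.2],[[55,-1.4,-1.1],0.067,-0.2],[[70,-1.4,-1.1],0.067,-0.2],[[79.5,-1.4,-1.1],0.067,-0.2]]' 30; python3 -m handwheel '[[[0.3,0,0],0,0.3],[[0.3,0,0],0,1],[[0.3,0,0],0,1],[[0.3,0,0],0,1],[[0.3,0,0],0,1]]' 40; python3 -c "
from h import *
go([.5644,.3288,.05],-100.5)"
```

```text
time_s: 1.7
ee_pos: [0.5651, 0.3263, 0.0169]
eef_rot: [-0.697, 1.565, -2.454]
force: [-27.5, -6.3, 94.5]
grip_width: 0.0562
time_s: 2.2
ee_pos: [0.5657, 0.3265, 0.0173]
eef_rot: [-0.571, 1.567, -2.328]
force: [2.8, -0.6, 6.0]
grip_width: 0.0256
t 2.2 tcp [0.5657 0.3265 0.0173] xax [-0.003 -0.003 -1.   ] jaw yaw -10.66 grip 0.0256 F [ 2.8 -0.6  6. ] M [-0.17 -0.55  0.01] q6 0.65
shift mm [-32.7  -1.8  -1.9] spin -0.0028
```

The descent overshot and the fingertips pressed on the tray floor, with a 94 N reading. I'll slow down for every contact from here. The grip holds at 25.6 mm, so I'll lift gently.

```bash
python3 -m handwheel '[[[-3,0,0],0,1],[[-10,0,0],0,1],[[-20,0,0],0,1],[[-32,0,0],0,1],[[-42,0,0],0,1]]' 40; python3 -m handwheel '[[[-5,0,0],0,1],[[-8,0,0],0,1],[[-8,0,0],0,1],[[-8,0,0],0,1],[[-8,0,0],0,1]]' ; python3 -c "
from h import *
go([.5644,.3288,.05],-100.5)
h=np.radians(-113.7);s=np.array([.627,-.118]);q=s-np.array([np.cos(h),np.sin(h)])*.156
print(q);go([*q,.07],-113.7)"
```

```text
time_s: 2.7
ee_pos: [0.566, 0.3268, 0.0608]
eef_rot: [-0.516, 1.567, -2.273]
force: [0.1, 0.2, -0.5]
grip_width: 0.0255
time_s: 3.2
ee_pos: [0.5658, 0.3267, 0.0683]
eef_rot: [-0.6, 1.566, -2.357]
force: [0.7, 0.4, -0.8]
grip_width: 0.0255
t 3.2 tcp [0.5658 0.3267 0.0683] xax [-0.003 -0.003 -1.   ] jaw yaw -10.66 grip 0.0255 F [ 0.7  0.4 -0.8] M [0.04 0.   0.01] q6 0.65
shift mm [18.3 -1.7 -1.9] spin -0.0029
[0.68970385 0.02484336]
t 3.2 tcp [0.5658 0.3267 0.0683] xax [-0.003 -0.003 -1.   ] jaw yaw -10.66 grip 0.0255 F [ 0.7  0.4 -0.8] M [0.04 0.   0.01] q6 0.65
shift mm [ -1.2 177.6 273.7] spin 0.2275
```

```bash
python3 -m handwheel '[[[-25,20,25],0.04,1],[[-45,45,65],0.1,1],[[-50,72,108],0.15,1],[[-50,98,150],0.2,1],[[-50,120,185],0.2275,1]]' 40; python3 -c "
from h import *
go([.6897,.0248,.12],-113.7)"
```

```text
time_s: 3.7
ee_pos: [0.6502, 0.1204, 0.1187]
eef_rot: [-0.351, 1.566, -2.338]
force: [0.3, -0.2, -0.5]
grip_width: 0.0258
t 3.7 tcp [0.6502 0.1204 0.1187] xax [-0.003 -0.003 -1.   ] jaw yaw -23.84 grip 0.0258 F [ 0.3 -0.2 -0.5] M [-0.01  0.07  0.01] q6 0.55
shift mm [-1.1 74.8 71.5] spin -0.0025
```

```bash
python3 -m handwheel '[[[0,16,15],0,1],[[0,34,32],0,1],[[0,52,50],0,1],[[0,66,64],0,1],[[0,74.8,71.5],0,1]]' 40; python3 -m handwheel '[[[8,0,0],0,1],[[26,0,0],0,1],[[44,0,0],0,1],[[58,0,0],0,1],[[65,0,0],0,1]]'; python3 -m handwheel '[[[1,0,0],0,1],[[1.5,0,0],0,1],[[1.5,0,0],0,1],[[1.5,0,0],0,1],[[1.5,0,0],0,1]]'; python3 -c "
from h import *
go([.6897,.0248,.0493],-113.7)
p,d=camera('scene');cv2.imwrite('pics/s2.png',p);np.save('pics/s2.npy',d);q,e=camera('top');cv2.imwrite('pics/t2.png',q)
o=np.zeros((600,800,3),np.uint8);o[:400]=cv2.convertScaleAbs(cv2.resize(p[180:260,120:280],(800,400),interpolation=cv2.INTER_CUBIC),alpha=1.5);o[400:,:400]=cv2.resize(q[80:240,200:400],None,fx=2,fy=1.25)[:200];cv2.imwrite('pics/c3.png',o)"
```

```text
time_s: 4.2
ee_pos: [0.69, 0.0233, 0.1185]
eef_rot: [-0.418, 1.566, -2.406]
force: [-0.5, -0.4, -1.1]
grip_width: 0.026
time_s: 4.7
ee_pos: [0.689, 0.0239, 0.0516]
eef_rot: [-0.656, 1.564, -2.644]
force: [-0.5, -0.6, -0.4]
grip_width: 0.0259
time_s: 5.2
ee_pos: [0.6892, 0.0239, 0.0506]
eef_rot: [-0.587, 1.565, -2.574]
force: [0.3, -0.4, 0.3]
grip_width: 0.0256
t 5.2 tcp [0.6892 0.0239 0.0506] xax [-0.005 -0.003 -1.   ] jaw yaw -23.86 grip 0.0256 F [ 0.3 -0.4  0.3] M [ 0.01  0.02 -0.01] q6 0.4
shift mm [ 1.3  0.1 -1. ] spin -0.0027
```

View pics/c3.png

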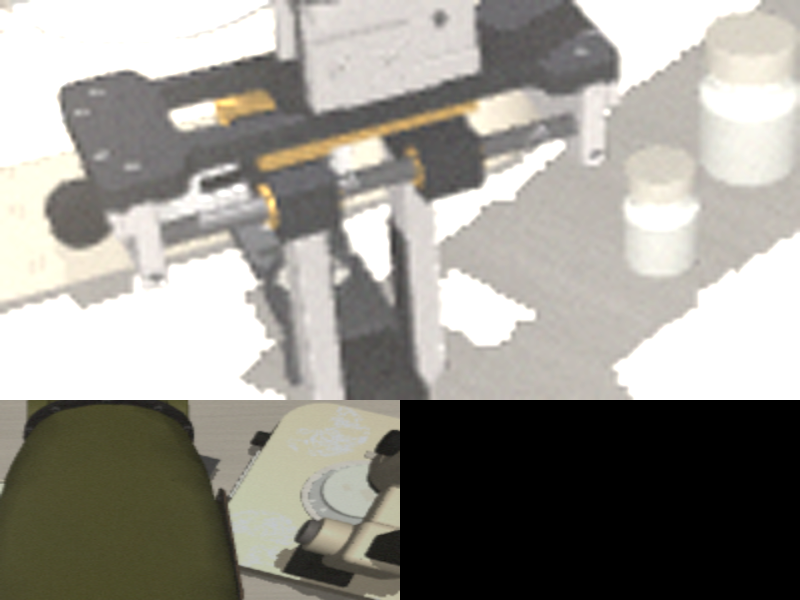

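The gripper hides the slot from the scene camera, as the camera is behind it. I'll refine the slot's lateral position from the first picture, then feel it in.

Run:
```python
from h import *
g=cv2.cvtColor(cv2.imread("pics/scene0.png"),cv2.COLOR_BGR2GRAY)
m=(g[208:222,155:185]<95).astype(np.uint8)
n,l,s,c=cv2.connectedComponentsWithStats(m);k=1+np.argmax(s[1:,4]);print(s[k],c[k]+[155,208])
h=np.radians(-113.7);H=np.array([np.cos(h),np.sin(h)]);L=np.array([-H[1],H[0]]) # L: left of heading
v,u=np.nonzero(l==k)
# frame plane: side-face line moved 3 mm out
P0=np.array([.6,.1537-.4391*.6])-H*.003
def onf(u,v):
    o,d=ray("scene",u,v);t=((P0-o[:2])@H)/(d[:2]@H);return o+d*t
W=np.array([onf(a+155,b+208) for a,b in zip(u,v)])
print("lat",W[:,:2]@L.T if 0 else [(W[:,:2]@L).min(),(W[:,:2]@L).max()],"centre",W.mean(0),"z",W[:,2].min(),W[:,2].max())
# frame: bright, knob
k2=onf(136,222);print("knob lat minus slot",(k2[:2]-W.mean(0)[:2])@L)
o=get_obs();T=o["ee_pos"][:2];S=W.mean(0)[:2]
print("slot lat rel TCP mm",(S-T)@L*1e3,"dist tcp->frame",(S-T)@H*1e3)
# base end edges: lateral position of base centre from top image far corner
```

```text
[ 5  3 18  8 52] [168.59615385 214.36538462]
lat [np.float64(0.6039055245112117), np.float64(0.6416200952527731)] centre [ 0.62797213 -0.11876259  0.03920705] z 0.03511840269887262 0.04302377940170421
knob lat minus slot 0.06893493470739215
slot lat rel TCP mm 1.3206882681795173 dist tcp->frame 155.16929790132286
```

```bash
python3 -m handwheel '[[[0.6,0.7,2],-0.003,1],[[1.3,1.3,7],-0.003,1],[[1.3,1.3,13],-0.003,1],[[1.3,1.3,18],-0.003,1],[[1.3,1.3,21],-0.003,1]]' 40; python3 -m handwheel '[[[0,0,1],0,1],[[0,0,2],0,1],[[0,0,2.5],0,1],[[0,0,3],0,1],[[0,0,3],0,1]]'
cat >> h.py <<'E'
def st():
    o=get_obs();h=np.radians(-113.7);H=np.array([np.cos(h),np.sin(h),0]);L=np.array([-H[1],H[0],0]);S=np.array([.62797,-.11876,0])
    R=Ro.from_euler("xyz",o["eef_rot"]).as_matrix();y=R[:,1]
    d=o["ee_pos"]-S;print("t %.1f fwd %.1f lat %.2f z %.2f yaw %.2f grip %.2f"%(o["time_s"],d@H*1e3,d@L*1e3,d[2]*1e3,np.degrees(np.arctan2(y[1],y[0])),o["grip_width"]*1e3),"F fwd,lat,z",np.round([o["force"]@H,o["force"]@L,o["force"][2]],1),"M",np.round([o["moment"]@H,o["moment"]@L,o["moment"][2]],2))
E
python3 -c "
from h import *
st()"
```

```text
time_s: 5.8
ee_pos: [0.6816, 0.0034, 0.0493]
eef_rot: [-0.614, 1.565, -2.599]
force: [0.5, 0.5, -1.3]
grip_width: 0.0256
time_s: 6.3
ee_pos: [0.6804, 0.0007, 0.0492]
eef_rot: [-0.629, 1.565, -2.614]
force: [-0.4, -0.5, -1.7]
grip_width: 0.0253
t 6.3 fwd -130.5 lat -0.06 z 49.22 yaw -23.71 grip 25.29 F fwd,lat,z [ 0.6 -0.1 -1.7] M [-0.07 -0.   -0.05]
```

```bash
for i in 1; do python3 -m handwheel '[[[0,0,0.8],0,1],[[0,0,1.6],0,1],[[0,0,2.4],0,1],[[0,0,3.2],0,1],[[0,0,4],0,1]]'>/dev/null; python3 -c "from h import *;st()"; done; python3 -m handwheel '[[[0,0,0.4],0,1],[[0,0,0.8],0,1],[[0,0,1.2],0,1],[[0,0,1.6],0,1],[[0,0,2],0,1]]' >/dev/null; python3 -c "from h import *;st()"
```

```text
t 6.8 fwd -126.4 lat -0.04 z 49.27 yaw -23.71 grip 25.65 F fwd,lat,z [-0.  -0.4 -1.1] M [-0.08 -0.01 -0.02]
t 7.3 fwd -124.4 lat -0.04 z 49.27 yaw -23.71 grip 25.51 F fwd,lat,z [ 0.5 -0.1 -1.4] M [-0.05 -0.02 -0.  ]
```

```bash
for i in 1; do python3 -m handwheel '[[[0,0,0.4],0,1],[[0,0,0.8],0,1],[[0,0,1.2],0,1],[[0,0,1.6],0,1],[[0,0,2],0,1]]' >/dev/null; python3 -c "from h import *;st()"; done;  python3 -m handwheel '[[[0,0,0.3],0,1],[[0,0,0.6],0,1],[[0,0,0.9],0,1],[[0,0,1.2],0,1],[[0,0,1.5],0,1]]' >/dev/null; python3 -c "from h import *;st()"
```

```text
t 7.8 fwd -122.3 lat -0.03 z 49.28 yaw -23.71 grip 25.56 F fwd,lat,z [-0.8  0.4 -0.1] M [-0.09 -0.03  0.01]
t 8.3 fwd -120.8 lat -0.06 z 49.29 yaw -23.71 grip 25.77 F fwd,lat,z [ 1.3 -1.2 -1.6] M [-0.03 -0.06 -0.07]
```

```bash
for i in 1; do python3 -m handwheel '[[[0,0,0.3],0,1],[[0,0,0.6],0,1],[[0,0,0.9],0,1],[[0,0,1.2],0,1],[[0,0,1.5],0,1]]' >/dev/null; python3 -c "from h import *;st()"; done;  python3 -m handwheel '[[[0,0,0.3],0,1],[[0,0,0.6],0,1],[[0,0,0.9],0,1],[[0,0,1.2],0,1],[[0,0,1.5],0,1]]' >/dev/null; python3 -c "from h import *;st()"
```

```text
t 8.8 fwd -119.3 lat -0.07 z 49.28 yaw -23.71 grip 25.60 F fwd,lat,z [ 0.3 -0.4 -1. ] M [-0.05 -0.02  0.05]
t 9.3 fwd -117.7 lat -0.06 z 49.27 yaw -23.71 grip 25.64 F fwd,lat,z [ 0.5 -0.  -1.6] M [-0.05 -0.01  0.01]
```

```bash
for i in 1; do python3 -m handwheel '[[[0,0,0.6],0,1],[[0,0,1.2],0,1],[[0,0,1.8],0,1],[[0,0,2.4],0,1],[[0,0,3],0,1]]' >/dev/null; python3 -c "from h import *;st()"; done;  python3 -m handwheel '[[[0,0,0.8],0,1],[[0,0,1.6],0,1],[[0,0,2.4],0,1],[[0,0,3.2],0,1],[[0,0,4],0,1]]' >/dev/null; python3 -c "
from h import *
st()
p,d=camera('top');s,_=camera('scene');cv2.imwrite('pics/t3.png',p);o=np.zeros((600,800,3),np.uint8);o[:300,:600]=cv2.resize(p[110:210,240:440],None,fx=3,fy=3);o[300:,:600]=cv2.convertScaleAbs(cv2.resize(s[180:280,100:300],None,fx=3,fy=3),alpha=1.5);cv2.imwrite('pics/c4.png',o)"
```

```text
t 9.8 fwd -114.7 lat -0.06 z 49.31 yaw -23.71 grip 25.70 F fwd,lat,z [-0.  -0.4 -1.2] M [-0.04  0.01 -0.02]
t 10.3 fwd -110.6 lat -0.05 z 49.35 yaw -23.71 grip 25.82 F fwd,lat,z [ 0.1  0.2 -1.4] M [-0.05 -0.11  0.01]
```

View pics/c4.png

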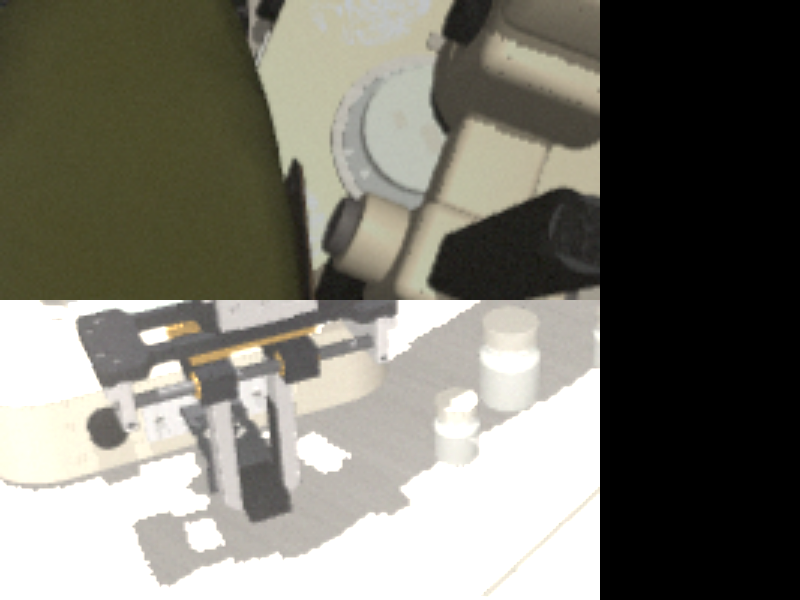

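The tail and shoulder sit straight between the fingers, at crop (265,490), and the plate runs into the frame. No contact force yet and lateral is steady, so the nose entered cleanly. Continuing.

```bash
cat > ok.py <<'E'
from h import *
import sys
st();f=get_obs()["force"];sys.exit(int(np.linalg.norm(f)>float(sys.argv[1])))
E
python3 -m handwheel '[[[0,0,1.5],0,1],[[0,0,3],0,1],[[0,0,4.5],0,1],[[0,0,6],0,1],[[0,0,7],0,1]]' >/dev/null; python3 ok.py 5 &&  python3 -m handwheel '[[[0,0,1.5],0,1],[[0,0,3],0,1],[[0,0,4.5],0,1],[[0,0,6],0,1],[[0,0,7],0,1]]' >/dev/null; python3 ok.py 5 && python3 -m handwheel '[[[0,0,1.5],0,1],[[0,0,3],0,1],[[0,0,4.5],0,1],[[0,0,6],0,1],[[0,0,7],0,1]]' >/dev/null;  python3 ok.py 5
```

```text
t 10.9 fwd -103.4 lat -0.04 z 49.37 yaw -23.72 grip 25.63 F fwd,lat,z [ 0.6 -0.5 -1.3] M [-0.02 -0.04 -0.04]
t 11.4 fwd -96.3 lat -0.04 z 49.41 yaw -23.73 grip 25.85 F fwd,lat,z [-1.5  0.8 -1.5] M [-0.06 -0.03 -0.02]
t 11.9 fwd -89.1 lat -0.02 z 49.44 yaw -23.73 grip 25.94 F fwd,lat,z [ 1.1  0.4 -1.8] M [-0.08  0.05  0.04]
```

```bash
python3 -m handwheel '[[[0.1,0,1.5],0,1],[[0.1,0,3],0,1],[[0.1,0,4.5],0,1],[[0.1,0,6],0,1],[[0.1,0,7],0,1]]' >/dev/null; python3 ok.py 5 &&  python3 -m handwheel '[[[0.1,0,1.5],0,1],[[0.1,0,3],0,1],[[0.1,0,4.5],0,1],[[0.1,0,6],0,1],[[0.1,0,7],0,1]]' >/dev/null; python3 ok.py 5 && python3 -m handwheel '[[[0,0,0.5],0,1],[[0,0,1],0,1],[[0,0,1.5],0,1],[[0,0,2],0,1],[[0,0,2.5],0,1]]' >/dev/null;  python3 ok.py 5
```

```text
t 12.4 fwd -82.0 lat -0.01 z 49.38 yaw -23.73 grip 25.60 F fwd,lat,z [ 0.   0.1 -1.5] M [-0.05  0.05  0.03]
t 12.9 fwd -74.8 lat -0.03 z 49.33 yaw -23.74 grip 25.76 F fwd,lat,z [ 0.2 -0.4 -2. ] M [0.01 0.01 0.04]
t 13.4 fwd -72.3 lat -0.05 z 49.30 yaw -23.74 grip 25.53 F fwd,lat,z [-0.9 -0.2 -0.8] M [-0.05  0.03  0.02]
```

Now through the ball catch, expected around fwd −64, in small steps.

```bash
python3 -m handwheel '[[[0,0,0.8],0,1],[[0,0,1.6],0,1],[[0,0,2.4],0,1],[[0,0,3.2],0,1],[[0,0,4],0,1]]' >/dev/null; python3 ok.py 5 &&  python3 -m handwheel '[[[0,0,0.5],0,1],[[0,0,1],0,1],[[0,0,1.5],0,1],[[0,0,2],0,1],[[0,0,2.5],0,1]]' >/dev/null; python3 ok.py 5 && python3 -m handwheel '[[[0,0,0.5],0,1],[[0,0,1],0,1],[[0,0,1.5],0,1],[[0,0,2],0,1],[[0,0,2.5],0,1]]' >/dev/null;  python3 ok.py 6 && python3 -m handwheel '[[[0,0,0.5],0,1],[[0,0,1],0,1],[[0,0,1.5],0,1],[[0,0,2],0,1],[[0,0,2.5],0,1]]' >/dev/null;  python3 ok.py 6
```

```text
t 13.9 fwd -68.2 lat -0.05 z 49.32 yaw -23.74 grip 25.41 F fwd,lat,z [-0.9 -0.3 -1.3] M [-0.08  0.09  0.04]
t 14.4 fwd -65.8 lat -0.08 z 49.33 yaw -23.74 grip 25.82 F fwd,lat,z [-0.4 -0.6 -0.2] M [-0.1   0.17  0.  ]
t 14.9 fwd -64.0 lat -0.15 z 49.45 yaw -23.72 grip 25.60 F fwd,lat,z [-7.5 -0.5 -0.3] M [-0.21  1.48 -0.04]
t 14.9 fwd -64.0 lat -0.15 z 49.45 yaw -23.72 grip 25.60 F fwd,lat,z [-7.5 -0.5 -0.3] M [-0.21  1.48 -0.04]
```

```bash
python3 -m handwheel '[[[0,0,0.8],0,1],[[0,0,1.4],0,1],[[0,0,2],0,1],[[0,0,2.5],0,1],[[0,0,2.5],0,1]]' >/dev/null; python3 ok.py 11 &&  python3 -m handwheel '[[[0,0,0.5],0,1],[[0,0,1],0,1],[[0,0,1.5],0,1],[[0,0,2],0,1],[[0,0,2.5],0,1]]' >/dev/null; python3 ok.py 10 && python3 -m handwheel '[[[0,0,0.8],0,1],[[0,0,1.6],0,1],[[0,0,2.4],0,1],[[0,0,3.2],0,1],[[0,0,4],0,1]]' >/dev/null;  python3 ok.py 8
```

```text
t 15.4 fwd -61.9 lat -0.11 z 49.55 yaw -23.71 grip 25.59 F fwd,lat,z [-4.2 -0.3 -2.7] M [0.   0.97 0.  ]
t 15.9 fwd -59.5 lat -0.14 z 49.56 yaw -23.71 grip 25.53 F fwd,lat,z [-5.1 -0.6 -2.2] M [-0.04  1.03 -0.09]
t 16.4 fwd -55.5 lat -0.16 z 49.54 yaw -23.71 grip 25.77 F fwd,lat,z [-3.4 -0.6 -2.2] M [-0.01  0.84 -0.05]
```

```bash
python3 -m handwheel '[[[0.1,0,1],0,1],[[0.2,0,2],0,1],[[0.2,0,3],0,1],[[0.2,0,4],0,1],[[0.2,0,5],0,1]]' >/dev/null; python3 ok.py 8 &&  python3 -m handwheel '[[[0,0,1],0,1],[[0,0,2],0,1],[[0,0,3],0,1],[[0,0,4],0,1],[[0,0,5],0,1]]' >/dev/null; python3 ok.py 8 && python3 -m handwheel '[[[0,0,1],0,1],[[0,0,2],0,1],[[0,0,3],0,1],[[0,0,4],0,1],[[0,0,5],0,1]]' >/dev/null; python3 ok.py 8 && python3 -m handwheel '[[[0,0,0.8],0,1],[[0,0,1.6],0,1],[[0,0,2.4],0,1],[[0,0,3.2],0,1],[[0,0,4],0,1]]' >/dev/null;  python3 ok.py 8
```

```text
t 16.9 fwd -50.4 lat -0.13 z 49.42 yaw -23.71 grip 25.67 F fwd,lat,z [-5.2  0.4 -1.8] M [-0.11  1.   -0.05]
t 17.4 fwd -45.3 lat -0.17 z 49.38 yaw -23.71 grip 25.58 F fwd,lat,z [-3.7 -0.1 -1.5] M [-0.11  0.77 -0.03]
t 17.9 fwd -40.3 lat -0.20 z 49.37 yaw -23.71 grip 25.73 F fwd,lat,z [-4.   0.  -3.1] M [-0.17  0.82 -0.01]
t 18.4 fwd -36.2 lat -0.24 z 49.35 yaw -23.71 grip 25.31 F fwd,lat,z [-5.2 -0.4 -2.3] M [-0.14  0.88  0.02]
```

```bash
python3 -m handwheel '[[[0,0.1,0.8],0,1],[[0,0.2,1.6],0,1],[[0,0.2,2.4],0,1],[[0,0.2,3.2],0,1],[[0,0.2,4],0,1]]' >/dev/null; python3 ok.py 10 &&  python3 -m handwheel '[[[0,0,0.7],0,1],[[0,0,1.4],0,1],[[0,0,2.1],0,1],[[0,0,2.8],0,1],[[0,0,3.5],0,1]]' >/dev/null; python3 ok.py 12 && python3 -m handwheel '[[[0,0,0.4],0,1],[[0,0,0.8],0,1],[[0,0,1.2],0,1],[[0,0,1.6],0,1],[[0,0,2],0,1]]' >/dev/null; python3 ok.py 12
```

```text
t 18.9 fwd -32.4 lat -0.11 z 49.32 yaw -23.70 grip 25.49 F fwd,lat,z [-7.3 -2.2 -2.6] M [-0.2   1.35 -0.01]
t 19.4 fwd -29.4 lat -0.19 z 49.30 yaw -23.69 grip 25.15 F fwd,lat,z [-8.8  0.1 -1.9] M [-0.28  1.6   0.01]
t 19.9 fwd -27.9 lat -0.27 z 49.30 yaw -23.68 grip 25.65 F fwd,lat,z [-9.3 -1.6 -3.5] M [-0.18  1.7   0.06]
```

```bash
python3 -m handwheel '[[[0,0,0.3],0,1],[[0,0,0.6],0,1],[[0,0,0.9],0,1],[[0,0,1.2],0,1],[[0,0,1.2],0,1]]' >/dev/null; python3 ok.py 13 &&  python3 -m handwheel '[[[0,0,0.3],0,1],[[0,0,0.6],0,1],[[0,0,0.9],0,1],[[0,0,1.2],0,1],[[0,0,1.2],0,1]]' >/dev/null; python3 ok.py 13 && python3 -m handwheel '[[[0,0,0.3],0,1],[[0,0,0.6],0,1],[[0,0,0.9],0,1],[[0,0,1.2],0,1],[[0,0,1.2],0,1]]' >/dev/null; python3 ok.py 13
```

```text
t 20.4 fwd -27.3 lat -0.31 z 49.30 yaw -23.67 grip 25.48 F fwd,lat,z [-8.4 -1.2 -2.3] M [-0.12  1.59  0.04]
t 20.9 fwd -26.7 lat -0.35 z 49.30 yaw -23.65 grip 25.31 F fwd,lat,z [-7.7 -0.8 -3.3] M [-0.12  1.55  0.04]
t 21.4 fwd -26.0 lat -0.37 z 49.31 yaw -23.63 grip 25.83 F fwd,lat,z [-8.4 -0.3 -2.7] M [-0.11  1.55  0.02]
```

```bash
python3 -m handwheel '[[[0,0.2,0.6],0,1],[[0,0.2,0.9],0,1],[[0,0.2,1.2],0,1],[[0,0.2,1.5],0,1],[[0,0.2,1.5],0,1]]' >/dev/null; python3 ok.py 14 &&  python3 -m handwheel '[[[0,0.2,0.6],0,1],[[0,0.2,0.9],0,1],[[0,0.2,1.2],0,1],[[0,0.2,1.4],0,1],[[0,0.2,1.4],0,1]]' >/dev/null; python3 ok.py 14 && python3 -m handwheel '[[[0,0,0.6],0,1],[[0,0,0.9],0,1],[[0,0,1.2],0,1],[[0,0,1.2],0,1],[[0,0,1.2],0,1]]' >/dev/null; python3 ok.py 14
```

```text
t 21.9 fwd -25.0 lat -0.28 z 49.28 yaw -23.62 grip 25.76 F fwd,lat,z [-7.6 -0.7 -3. ] M [-0.27  1.44 -0.07]
t 22.4 fwd -24.2 lat -0.22 z 49.30 yaw -23.61 grip 25.40 F fwd,lat,z [-9.6 -1.1 -2.2] M [-0.37  1.54 -0.04]
t 22.9 fwd -23.5 lat -0.29 z 49.27 yaw -23.60 grip 25.77 F fwd,lat,z [-8.2 -0.7 -2.8] M [-0.26  1.41 -0.04]
```

```bash
python3 -m handwheel '[[[0,0.1,0.6],0,1],[[0,0.1,0.9],0,1],[[0,0.1,1.2],0,1],[[0,0.1,1.4],0,1],[[0,0.1,1.4],0,1]]' >/dev/null; python3 ok.py 14 &&  python3 -m handwheel '[[[0,0.1,0.6],0,1],[[0,0.1,0.9],0,1],[[0,0.1,1.2],0,1],[[0,0.1,1.3],0,1],[[0,0.1,1.3],0,1]]' >/dev/null; python3 ok.py 14 && python3 -m handwheel '[[[0,0,0.6],0,1],[[0,0,0.9],0,1],[[0,0,1.2],0,1],[[0,0,1.2],0,1],[[0,0,1.2],0,1]]' >/dev/null; python3 ok.py 14
```

```text
t 23.4 fwd -22.4 lat -0.25 z 49.28 yaw -23.59 grip 25.44 F fwd,lat,z [-6.6 -0.6 -2.3] M [-0.13  1.18 -0.06]
t 23.9 fwd -21.9 lat -0.25 z 49.29 yaw -23.57 grip 25.82 F fwd,lat,z [-10.6  -1.   -2.3] M [-0.2   1.72 -0.09]
t 24.4 fwd -21.8 lat -0.28 z 49.27 yaw -23.55 grip 25.73 F fwd,lat,z [-13.3   1.   -3.2] M [ 0.    2.21 -0.03]
```

Force dipped at fwd −22.4 as the ball dropped into the notch, then rose to 13 N with almost no motion, so the shoulder is on the frame. I'll unload, open and lift straight up.

```bash
python3 -m handwheel '[[[0,0,0],0,1],[[0,0,0],0,1],[[0,0,0],0,0.6],[[0,0,0],0,0.1],[[0,0,0],0,0.1]]'; python3 ok.py 99; python3 -m handwheel '[[[0,0,0],0,0.1],[[0,0,0],0,0.1],[[-3,0,0],0,0.1],[[-10,0,0],0,0.1],[[-20,0,0],0,0.1]]' ;python3 ok.py 99
```

```text
time_s: 24.9
ee_pos: [0.6365, -0.0993, 0.0495]
eef_rot: [-2.777, 1.564, 1.524]
force: [-0.3, 0.6, 0.9]
grip_width: 0.0381
t 24.9 fwd -21.3 lat -0.03 z 49.51 yaw -23.56 grip 38.06 F fwd,lat,z [-0.4 -0.5  0.9] M [-0.07 -0.09  0.05]
time_s: 25.4
ee_pos: [0.6364, -0.0994, 0.07]
eef_rot: [-2.703, 1.564, 1.599]
force: [0.3, -0.2, -0.3]
grip_width: 0.0422
t 25.4 fwd -21.1 lat -0.09 z 69.98 yaw -23.56 grip 42.16 F fwd,lat,z [ 0.1  0.4 -0.3] M [-0.04 -0.14  0.02]
```

```bash
python3 -m handwheel '[[[-15,0,0],0,0.1],[[-40,0,-10],0,0.1],[[-70,0,-35],0,0.1],[[-100,0,-70],0,0.1],[[-130,0,-105],0,0.1]]'; python3 -m handwheel '[[[-10,-40,-20],0,0.1],[[-20,-80,-40],0,0.1],[[-20,-120,-50],0,0.1],[[-20,-160,-50],0,0.1],[[-20,-190,-50],0,0.1]]'; python3 -m handwheel '[[[0,-40,0],0,0.1],[[0,-80,0],0,0.1],[[0,-110,0],0,0.1],[[0,-120,0],0,0.1],[[0,-120,0],0,0.1]]'; python3 -c "
from h import *
p,d=camera('top');s,_=camera('scene');cv2.imwrite('pics/t4.png',p);cv2.imwrite('pics/s4.png',s);o=np.zeros((600,800,3),np.uint8);o[:300,:400]=cv2.resize(p[100:250,240:440],None,fx=2,fy=2);o[300:,:800]=cv2.convertScaleAbs(cv2.resize(s[190:250,100:260],None,fx=5,fy=5,interpolation=cv2.INTER_CUBIC),alpha=1.4);o[:300,400:]=cv2.resize(s,(400,300));cv2.imwrite('pics/c5.png',o)"
```

```text
time_s: 25.9
ee_pos: [0.6786, -0.0031, 0.2037]
eef_rot: [-2.938, 1.564, 1.362]
force: [-0.5, -0.1, 0.4]
grip_width: 0.0424
time_s: 26.4
ee_pos: [0.5226, 0.1197, 0.2258]
eef_rot: [-3.134, 1.564, 1.168]
force: [0.5, 0.4, 0.4]
grip_width: 0.0423
time_s: 26.9
ee_pos: [0.4124, 0.168, 0.227]
eef_rot: [2.957, 1.562, 0.977]
force: [-0.3, -1.0, 0.3]
grip_width: 0.0423
```

View pics/c5.png

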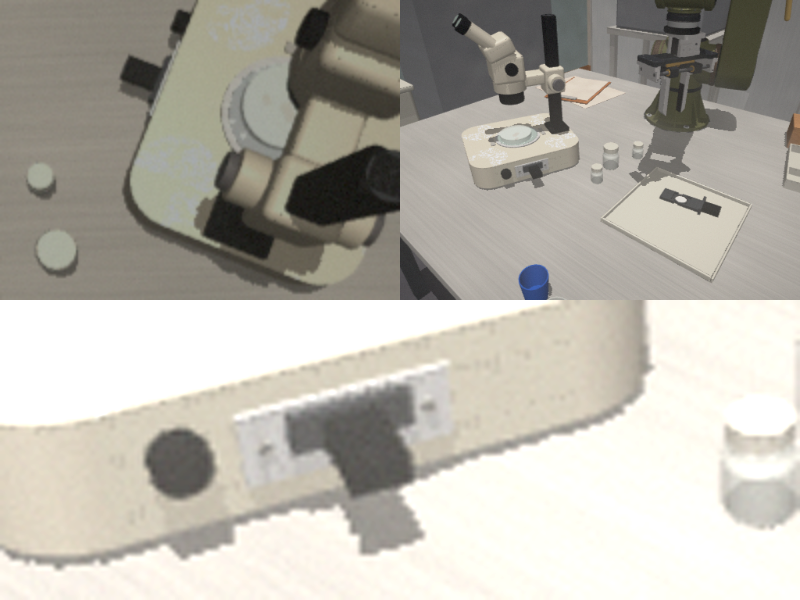

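The shoulder lies on the frame in the lower crop at (350,425). Only the grip sticks out, and the plain slider, dish and jars are untouched. I'll check how far the tail stands out (46 mm expected at home).

Run:
```python
from h import *
h=np.radians(-113.7);H=np.array([np.cos(h),np.sin(h)]);L=np.array([-H[1],H[0]]);S=np.array([.62797,-.11876])
g=cv2.cvtColor(cv2.imread("pics/t4.png"),cv2.COLOR_BGR2GRAY)
m=(g[120:152,295:325]<50).astype(np.uint8)
n,l,s,c=cv2.connectedComponentsWithStats(m);k=1+np.argmax(s[1:,4]);v,u=np.nonzero(l==k)
W=np.array([onz("top",a+295,b+120,.048)[:2] for a,b in zip(u,v)])-S
print(s[k],"fwd min/max mm",(W@H).min()*1e3-1.2,(W@H).max()*1e3,"lat",(W@L).min()*1e3,(W@L).max()*1e3)
```

```text
[  6   9  20  16 204] fwd min/max mm -44.500689078851025 -5.478675014154638 lat -16.924810350866192 11.409563917513891
```

```bash
python3 -c "
from station import *
hand_in();print(get_obs()['time_s'])"
```

```text
the job is handed in; nothing more can be done
the job is handed in; nothing more can be done
```

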